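# Sort the mixed packs of tahini into the counter trays

### The arm

A 7-joint arm with a two-finger parallel gripper is mounted at the origin on the work surface. World frame = base frame: x ahead of the robot, y to its left, z up, the work surface at z = 0. Lengths are in m, angles in rad, forces in N, time in s.
With the tool pointing down it reaches from about 0.425 to 0.925 m from the base axis. Payload 6.8 kg.
Tool frame: the origin (TCP) lies at the very end of the fingers, on their centre line; the grasp point (between the pads) lies bot.tcp_to_grasp behind it (bot.tcp_to_grasp is the distance from the TCP to the grasp point, in m); z points along the fingers, y is the line along which they close (so a half turn about z gives the same grasp; the last joint's range is limited). The gripper opens to 85 mm and grips with 20 to 120 N. Pads are 22 mm wide; open, the fingers measure 114 mm over their backs; the gripper's body (76 mm by 85 mm) begins 54 mm behind the grasp point. The pads swing forward as they close: fully open they stand 13 mm farther back than shut.
Start: joints at [-1.256, 0.477, 0.022, 1.555, -0.011, 1.109, -0.083], TCP at [0.277, 0.616, 0.194] pointing down, gripper open.
Joint ranges: [-2.96, 2.96], [-0.34, 2.1], [-1.41, 1.46], [0.24, 2.44], [-1.37, 4.51], [0.17, 1.92], [-2.96, 2.96]. Speed limits (rad/s): [2.39, 2.39, 3.14, 3.14, 3.14, 3.14, 3.14].

### API

Orientations are given as a unit quaternion [w, x, y, z].
In Python, from station import bot gives the robot as it stands.
- The arm moves only by the tool servo_tool, never from a script. Its argument "motion" is a list that holds one entry, the list of rows, each a list of 7 numbers: the shift along the tool's x, y, z in m, then the turn, a rotation vector about the tool's x, y, z in units of 5 degrees (1.0 is 5 degrees), then the opening, from 0 (shut) to 1 (fully open). A call has 1 to 20 rows; each row is the pose to reach, as a shift and turn from the pose commanded when the call began, along the tool's axes at that moment; what a row does not reach only later rows make up. A row lasts 1/12 s, in which the tool goes at most 41.7 mm and 7.16 degrees, less where a joint would pass 70% of its speed; a pose out of reach is approached as far as the arm can. A call with a gripper value outside its range is refused whole. The fingers move at their own pace and stop on an object; "grip_force" is the grip in N (left out, the last holds). Time passes only in rows, so rows that repeat a pose let the fingers close. It gives the time, the measured TCP pose, the force, the opening and the grip force at its end, in the units of the state.
- bot.get_obs(): the state, without advancing time (a new reading comes with each control period).
- bot.read_camera(name): name is "scene" or "top" or "wrist"; returns a dict with "img" (480x640x3 uint8, red, green, blue), "K" (3x3 intrinsics, pixels), "pose" (4x4, takes a point from camera to world coordinates). Camera axes: x right, y down, z forward; pixel columns grow to the right and rows downward; lengths in m; the calibration is good to about 2 mm. A picture is of the moment at which its call begins. There is no depth.
- bot.hand_in(): hands the job in; it is judged then, once.
The state is a dict: "t": time; "q": joint angles; "joint_vel": joint speeds; "joint_torque": joint torques, N m; "eef_pos": TCP position; "tool_rot": TCP orientation; "contact_force": force on the tool from outside, world axes, zero at the start; "torque": the same for the moment, N m; "gripper_width": opening from 0.0 (shut) to 1.0 (fully open); "grasp_force": force on a finger pad.
Only numpy, scipy, OpenCV 4.12 (cv2) and the standard library are available. Lean on these libraries where they do the work, as an engineer would, in place of code of your own. Each camera call takes 0.05 s, during which the arm holds its last target. There are 200 camera calls.

### The job

Sort the five small packs with yellow lids that stand mixed in a row on the shop counter (not the big jars at the far edge): the two squat round jars go into the round white tray, the tall slim jar into the small square metal tray, and the two oblong tubs into the long metal tray. Stand every pack flat on the floor of its tray with its lid up, not on a rim or on another pack, and leave the mug and the steel shaker standing where they are.

Things in the scene. Friction and masses are not known exactly. Their poses are not given: they have to be found in the camera images.
- squat_jar_a: one of two equal squat round jars: loose, beige with a yellow lid, 60 mm in diameter, 60 mm high (the top 18 mm is the lid, 58 mm across), about 170 g. Origin: centre of its underside, z up.
- squat_jar_b: the other squat round jar, just like squat_jar_a.
- slim_jar: the tall slim round jar: loose, beige with a yellow lid, 44 mm in diameter, 92 mm high (the top 18 mm is the lid, 42 mm across), about 150 g. Origin: centre of its underside, z up.
- tub_a: one of two equal oblong tubs: loose, beige with a yellow lid, 68 mm long (own x), 46 mm wide (own y), 50 mm high, about 150 g. Origin: centre of its underside, z up.
- tub_b: the other oblong tub, just like tub_a.
- round_tray: round white tray fixed to the counter, open at the top: 168 mm across at the foot, 172 mm at the rim, rim 22 mm above the counter, wall 4 mm, inner floor 4 mm above the counter and 160 mm across; it holds two squat jars side by side. Origin: centre of its underside, on the counter.
- square_tray: small square metal tray fixed to the counter, open at the top: 82 x 82 mm outside, 74 x 74 mm inside, rim 22 mm above the counter, inner floor 4 mm above the counter. Origin: centre of its underside, on the counter; own x and y along its sides.
- long_tray: long narrow metal tray fixed to the counter, open at the top: 80 mm (own x) x 188 mm (own y) outside, 72 x 180 mm inside, rim 22 mm above the counter, inner floor 4 mm above the counter; it holds two tubs end to end, their long sides along its length. Origin: centre of its underside, on the counter.
- mug: bystander: white mug, loose, 60 mm across, 66 mm high, a handle standing out about 37 mm on its own +y side. To be left where it stands. Origin: centre of its underside.
- shaker: bystander: plain steel sugar shaker with a domed top, no yellow lid, loose, 46 mm in diameter, 76 mm high. To be left where it stands. Origin: centre of its underside.
Things that resemble listed ones, but are neither listed nor needed, are in the scene too. What is shaped like the slim_jar but purple or turquoise is not meant.

How it is judged:
At the end, for the whole second after the job is handed in: Squat jars on the round tray's floor (within 56 mm of its centre), slim jar in the square tray (within 20 mm along each side), tubs in the long tray (within 36 mm across, 75 mm along); undersides 1 to 8 mm above the counter, lids up, tilt under 0.12 rad, released, at rest (horizontal distance between each of squat_jar_a, squat_jar_b and round_tray below 0.056 m and z of squat_jar_a in the frame of round_tray between 0.001 and 0.008 m and angle between each of squat_jar_a, squat_jar_b, slim_jar, tub_a, tub_b's own z axis and vertical below 0.12 rad and linear speed of each of squat_jar_a, squat_jar_b, slim_jar, tub_a, tub_b below 0.02 m/s and angular speed of each of squat_jar_a, squat_jar_b, slim_jar, tub_a, tub_b below 0.2 rad/s and z of squat_jar_b in the frame of round_tray between 0.001 and 0.008 m and x of slim_jar in the frame of square_tray between -0.02 and 0.02 m and y of slim_jar in the frame of square_tray between -0.02 and 0.02 m and z of slim_jar in the frame of square_tray between 0.001 and 0.008 m and x of tub_a in the frame of long_tray between -0.036 and 0.036 m and y of tub_a in the frame of long_tray between -0.075 and 0.075 m and z of tub_a in the frame of long_tray between 0.001 and 0.008 m and x of tub_b in the frame of long_tray between -0.036 and 0.036 m and y of tub_b in the frame of long_tray between -0.075 and 0.075 m and z of tub_b in the frame of long_tray between 0.001 and 0.008 m); the robot touches nothing.
It fails at once if the mug is shifted by more than 25 mm or tipped over (distance of mug from where it was at the start of the episode above 0.025 m or angle between mug's own z axis and vertical above 0.4 rad).
It fails at once if the shaker is shifted by more than 25 mm or tipped over (distance of shaker from where it was at the start of the episode above 0.025 m or angle between shaker's own z axis and vertical above 0.4 rad).
It also fails if it takes over 128 s, if anything falls off the work surface, if the arm or the gripper's body presses on something with over 40 N, if the wrist force passes 120 N, or if a joint passes its speed limit or range.

## Working session

There is one attempt and no reset: what is moved stays moved. The work goes in short steps, Python scripts to look and compute and a tool call to move; the robot and the scene stay as the last step left them, time stands still between calls to the robot, and variables do not carry over. Pictures are saved under pics/ and viewed, at most 14 in all, crops included, and the job is handed in when it is done.

Besides the shell and the picture viewer there is one more tool, called after ">>>" in YAML: its name, and indented under it one key for each argument. servo_tool: Moves the arm, as the interface text tells. Its arguments: {"type":"object","properties":{"motion":{"type":"array"},"grip_force":{"type":"number"}},"required":["motion"]}

```bash
mkdir -p pics; python3 - <<'E'
from station import bot
import cv2,pickle
o=bot.get_obs();print({k:o[k] for k in('t','eef_pos','tool_rot','gripper_width')},bot.tcp_to_grasp)
d={}
for n in('scene','top'):
    c=bot.read_camera(n);d[n]=c;cv2.imwrite(f'pics/{n}0.png',c['img'][:,:,::-1]);print(n,c['K'],c['pose'])
pickle.dump(d,open('cams.pkl','wb'))
E
```

```text
{'t': 0.0, 'eef_pos': array([0.27670015, 0.61493246, 0.19249255]), 'tool_rot': array([-1.16534291e-04,  2.09815466e-01,  9.77740546e-01, -9.39125102e-04]), 'gripper_width': 1.004918328074359} 0.0187
scene [[617.12010734   0.         318.67895739]
 [  0.         617.12010734 244.95862989]
 [  0.           0.           1.        ]] [[ 0.32252053  0.62729635 -0.70885809  1.405205  ]
 [ 0.94639632 -0.22773082  0.22906916 -0.30413264]
 [-0.01773459 -0.7447402  -0.66711882  0.89922362]
 [ 0.          0.          0.          1.        ]]
top [[473.4260163    0.         317.13514318]
 [  0.         473.4260163  241.9926459 ]
 [  0.           0.           1.        ]] [[-0.02605431 -0.99247132  0.11967393  0.38000437]
 [-0.99957924  0.02433819 -0.01577946 -0.00219926]
 [ 0.01274802 -0.1200347  -0.99268785  0.9243949 ]
 [ 0.          0.          0.          1.        ]]
```

View pics/top0.png

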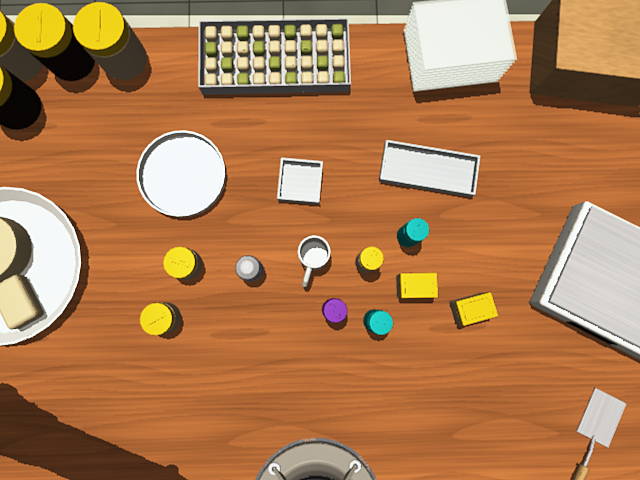

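View pics/scene0.png

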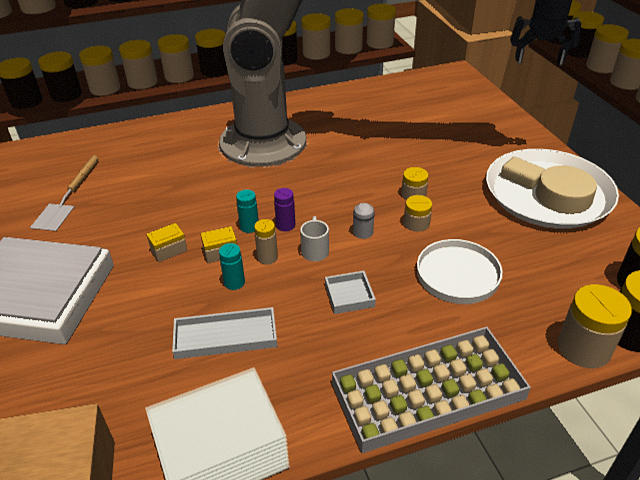

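Top view: the squat jars are at (180,262) and (156,318), the yellow slim jar at (371,258), and the tubs at (419,286) and (476,309). The purple (335,310) and turquoise (379,322), (416,230) slim ones are decoys. The shaker is at (248,267) and the mug at (313,252). The trays are at (181,174), (300,181) and (430,168). I'll check an enlarged crop and measure.

```bash
cat > h.py <<'E'
import numpy as np,cv2,pickle
def ray(c,u,v,z):
    K,P=c['K'],c['pose'];d=P[:3,:3]@np.linalg.solve(K,[u,v,1.]);o=P[:3,3]
    return (o+d*(z-o[2])/d[2])[:2]
def proj(c,p):
    P=c['pose'];q=P[:3,:3].T@(np.array(p)-P[:3,3]);q=c['K']@q;return q[:2]/q[2]
def yellow(img):
    h=cv2.cvtColor(img,cv2.COLOR_RGB2HSV);return cv2.inRange(h,(22,170,110),(32,255,255))
E
python3 - <<'E'
from h import *
d=pickle.load(open('cams.pkl','rb'));c=d['top'];img=c['img']
H=dict(sa=.06,sb=.06,slim=.092,ta=.05,tb=.05)
S=dict(sa=(180,262),sb=(156,318),slim=(371,258),ta=(419,286),tb=(476,309))
n,l,st,ce=cv2.connectedComponentsWithStats(yellow(img))
for k,(u,v) in S.items():
    i=l[v,u]
    if i==0: i=l[v+4,u]
    ct=max(cv2.findContours((l==i).astype('uint8'),cv2.RETR_EXTERNAL,cv2.CHAIN_APPROX_NONE)[0],key=len)[:,0]
    w=np.array([ray(c,a,b,H[k]-(.0 if k[0]=='t' else .0)) for a,b in ct])
    r=cv2.minAreaRect((w*1000).astype('float32'));print(k,st[i],np.round(ce[i],1),np.round(w.min(0),3),np.round(w.max(0),3),r)
# trays: bright-region pixel corners to be read from crop
crop=cv2.resize(img[125:345,125:525],None,fx=2,fy=2,interpolation=cv2.INTER_CUBIC);cv2.imwrite('pics/crop1.png',crop[:,:,::-1])
E
```

```text
sa [163 247  32  31 776] [178.9 261.9] [0.426 0.21 ] [0.481 0.266] ((453.7783203125, 237.6137237548828), (56.473060607910156, 54.81958770751953), 88.58734893798828)
sb [140 303  32  32 814] [155.7 318.5] [0.325 0.25 ] [0.381 0.306] ((353.04742431640625, 277.88031005859375), (55.80048751831055, 55.02417755126953), 88.50120544433594)
slim [360 247  23  23 427] [371.1 257.9] [ 0.43 -0.13] [ 0.469 -0.09 ] ((449.62371826171875, -109.85108184814453), (38.96076202392578, 39.12056350708008), 87.88341522216797)
ta [400 273  38  25 922] [418.5 285. ] [ 0.378 -0.235] [ 0.424 -0.167] ((400.97406005859375, -200.99029541015625), (68.35538482666016, 44.14728546142578), 88.54701232910156)
tb [456 292  42  34 948] [476.3 308.5] [ 0.326 -0.343] [ 0.385 -0.268] ((355.3454284667969, -305.7222595214844), (46.762935638427734, 68.47515106201172), 13.527998924255371)
```

View pics/crop1.png

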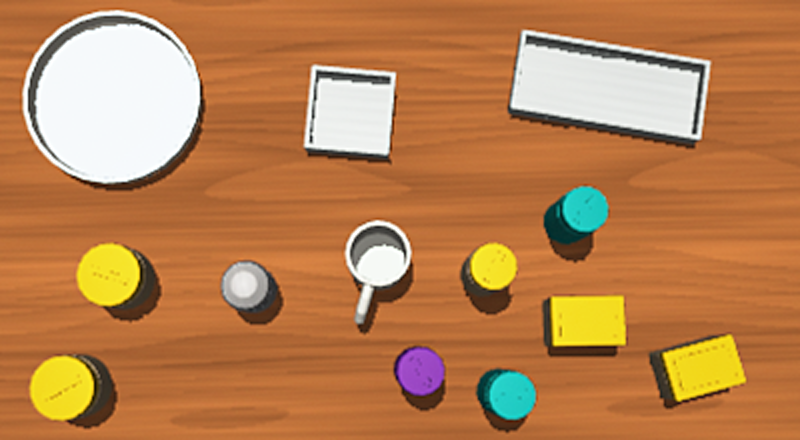

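Crop: rim corners of the square tray are (312,65), (396,71), (391,156), (305,150). Long tray rim: (523,30), (710,61), (700,137), (511,108). The round rim is centred at about (112,97). Only the yellow 44 mm jar at crop (493,266) fits slim_jar. The measured lid sizes match the listed ones.

```bash
cat >> h.py <<'E'
from scipy.spatial.transform import Rotation as Ro
def plan(*wps):
    """wps: (x,y,z,closing-line angle deg or None); prints row values from the current pose; picks nearer half turn"""
    from station import bot
    o=bot.get_obs();R=Ro.from_quat(np.roll(o['tool_rot'],-1)).as_matrix();p=o['eef_pos']
    print('t',round(o['t'],2),'p',np.round(p,4),'yaw_y',round(np.degrees(np.arctan2(R[1,1],R[0,1])),1),'q7',round(o['q'][6],2),'w',round(o['gripper_width'],3))
    for x,y,z,a in wps:
        best=None
        for k in(0,180):
            b=np.radians(a+k);ty=np.array([np.cos(b),np.sin(b),0]);tz=np.array([0,0,-1.]);T=np.c_[np.cross(ty,tz),ty,tz]
            r=Ro.from_matrix(R.T@T).as_rotvec(degrees=True)/5
            if best is None or np.linalg.norm(r)<np.linalg.norm(best):best=r
        s=R.T@(np.array([x,y,z])-p);print((x,y,z,a),np.round(s,4).tolist(),np.round(best,2).tolist())
E
python3 - <<'E'
from h import *
d=pickle.load(open('cams.pkl','rb'));c=d['top']
f=lambda u,v,z:ray(c,u/2+125-.25,v/2+125-.25,z)
for nm,cs in dict(sq=[(312,65),(396,71),(391,156),(305,150)],lg=[(523,30),(710,61),(700,137),(511,108)]).items():
    w=np.array([f(*q,.022) for q in cs]);e=np.roll(w,-1,0)-w
    print(nm,w.mean(0).round(4),np.linalg.norm(e,axis=1).round(4),np.degrees(np.arctan2(e[:,1],e[:,0])).round(1))
print('round',f(112,97,.022), f(24,97,.022),f(201,97,.022),f(112,11,.022),f(112,184,.022))
for n,q,z in[('tealfar',(584,210),.092),('tealnear',(510,394),.092),('purple',(421,370),.092),('mug',(378,252),.066),('handletip',(361,320),.03),('shaker',(243,285),.07)]:print(n,f(*q,z).round(3))
# cross-check with scene camera: reprojected centres of yellow lids
s=d['scene']
n,l,st,ce=cv2.connectedComponentsWithStats(yellow(s['img']))
for nm,p in dict(sa=(.454,.238,.055),sb=(.353,.278,.055),slim=(.45,-.11,.086),ta=(.401,-.201,.045),tb=(.355,-.306,.045)).items():
    q=proj(s,p);i=np.argmin([np.hypot(*(ce[j]-q))+(1e3 if st[j,4]<80 else 0) for j in range(n)]);print(nm,q.round(1),ce[i].round(1),st[i])
w=[ray(c,a,b,.05) for a,b in[(456,300),(490,292),(497,318),(463,325)]]
print('tb edges',[(np.degrees(np.arctan2(*(w[j]-w[i])[::-1]))).round(1) for i,j in((0,1),(3,2),(1,2))])
plan((.454,.238,.15,67),(.454,.238,.021,67))
E
```

```text
sq [0.6116 0.0132] [0.0826 0.085  0.0836 0.0851] [-95.5 175.2  84.6  -5.5]
lg [ 0.6324 -0.2425] [0.1868 0.0776 0.1866 0.08  ] [-101.   168.9   79.8  -10.9]
round [0.63008311 0.24544364] [0.63201026 0.33067793] [0.6281293  0.15903066] [0.71693125 0.24617202] [0.54417152 0.2447231 ]
tealfar [ 0.498 -0.193]
tealnear [ 0.338 -0.121]
purple [ 0.361 -0.044]
mug [ 0.468 -0.009]
handletip [0.407 0.008]
shaker [0.44  0.113]
sa [419.  203.5] [419.2 204. ] [406 195  26  21 388]
sb [415.6 174.8] [415.9 175.2] [404 167  24  20 331]
slim [265.  226.5] [264.5 227.1] [254 219  21  19 264]
ta [218.9 236.8] [217.5 237.1] [201 226  35  23 524]
tb [165.9 234.5] [165.3 235.1] [147 223  37  25 538]
tb edges [np.float64(-78.5), np.float64(-80.2), np.float64(-168.7)]
t 0.1 p [0.2767 0.615  0.1926] yaw_y 65.8 q7 -0.08 w 1.0
(0.454, 0.238, 0.15, 67) [-0.3164, -0.271, 0.0431] [-0.02, 0.0, -0.24]
(0.454, 0.238, 0.021, 67) [-0.3163, -0.2708, 0.1721] [-0.02, 0.0, -0.24]
```

>>> servo_tool:
  motion:
    - [[-0.3164, -0.271, 0.043, 0, 0, -0.24, 1], [-0.3164, -0.271, 0.043, 0, 0, -0.24, 1], [-0.3164, -0.271, 0.043, 0, 0, -0.24, 1], [-0.3164, -0.271, 0.043, 0, 0, -0.24, 1], [-0.3164, -0.271, 0.043, 0, 0, -0.24, 1], [-0.3164, -0.271, 0.043, 0, 0, -0.24, 1], [-0.3164, -0.271, 0.043, 0, 0, -0.24, 1], [-0.3164, -0.271, 0.043, 0, 0, -0.24, 1], [-0.3164, -0.271, 0.043, 0, 0, -0.24, 1], [-0.3164, -0.271, 0.043, 0, 0, -0.24, 1], [-0.3164, -0.271, 0.043, 0, 0, -0.24, 1], [-0.3164, -0.271, 0.043, 0, 0, -0.24, 1], [-0.3164, -0.271, 0.043, 0, 0, -0.24, 1]]
  grip_force: 40

```text
t: 1.18
eef_pos: [0.454, 0.2389, 0.1504]
tool_rot: [-0.0, 0.2, 0.98, 0.0]
contact_force: [0.1, -0.0, 0.2]
gripper_width: 0.997
grasp_force: 0.0
```

```bash
python3 - <<'E'
from h import *
plan((.454,.238,.022,67))
E
```

```text
t 1.18 p [0.454  0.2389 0.1504] yaw_y 66.9 q7 0.61 w 0.997
(0.454, 0.238, 0.022, 67) [-0.0004, -0.0009, 0.1284] [0.0, -0.01, -0.01]
```

>>> servo_tool:
  motion:
    - [[0, -0.001, 0.04, 0, 0, 0, 1], [0, -0.001, 0.075, 0, 0, 0, 1], [0, -0.001, 0.1, 0, 0, 0, 1], [0, -0.001, 0.12, 0, 0, 0, 1], [0, -0.001, 0.1285, 0, 0, 0, 1], [0, -0.001, 0.1285, 0, 0, 0, 1], [0, -0.001, 0.1285, 0, 0, 0, 0], [0, -0.001, 0.1285, 0, 0, 0, 0], [0, -0.001, 0.1285, 0, 0, 0, 0], [0, -0.001, 0.1285, 0, 0, 0, 0], [0, -0.001, 0.1285, 0, 0, 0, 0], [0, -0.001, 0.1285, 0, 0, 0, 0], [0, -0.001, 0.1285, 0, 0, 0, 0], [0, -0.001, 0.1285, 0, 0, 0, 0], [0, -0.001, 0.12, 0, 0, 0, 0], [0, -0.001, 0.1, 0, 0, 0, 0], [0, -0.001, 0.07, 0, 0, 0, 0], [0, -0.001, 0.05, 0, 0, 0, 0], [0, -0.001, 0.05, 0, 0, 0, 0]]

```text
t: 2.77
eef_pos: [0.4566, 0.2394, 0.1048]
tool_rot: [0.003, 0.2, 0.98, 0.003]
contact_force: [0.5, 0.6, 0.2]
gripper_width: -0.001
grasp_force: 0.0
```

```bash
python3 - <<'E'
from h import *
plan((.665,.230,.10,67),(.665,.230,.0265,67))
E
```

```text
t 2.77 p [0.4566 0.2394 0.1048] yaw_y 67.0 q7 0.63 w -0.001
(0.665, 0.23, 0.1, 67) [-0.1954, 0.0729, 0.006] [0.08, 0.04, -0.01]
(0.665, 0.23, 0.0265, 67) [-0.1951, 0.0724, 0.0795] [0.08, 0.04, -0.01]
```

The gripper shut on nothing, so I'll look.

```bash
python3 - <<'E'
from h import *
from station import bot
a=bot.read_camera('scene')['img'][130:290,340:560];b=bot.read_camera('wrist')['img']
a=cv2.resize(a,None,fx=1.6,fy=1.6);b=cv2.resize(b,(400,300));H=300
a=cv2.copyMakeBorder(a,0,H-a.shape[0],0,0,0);cv2.imwrite('pics/l1.png',np.hstack([a,b])[:,:,::-1])
E
```

```text
(no output)
```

View pics/l1.png

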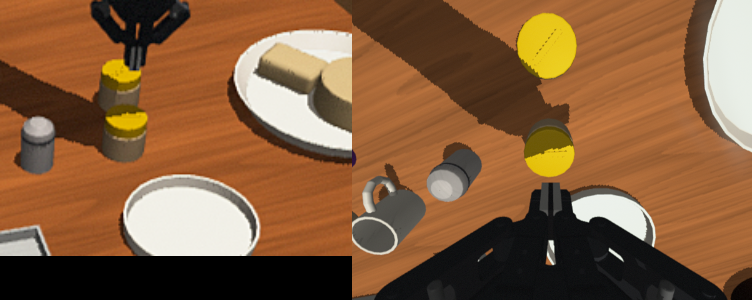

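Both jars are still standing. sa is near (125,135) in the scene crop. The open pads sit farther back, so the grip was probably on the lid and slipped. I'll re-measure and grip lower.

```bash
cat >> h.py <<'E'
def lids(cam='top'):
    from station import bot
    c=bot.read_camera(cam);n,l,st,ce=cv2.connectedComponentsWithStats(yellow(c['img']))
    for i in range(1,n):
        if st[i,4]<100 or ce[i][1]<200 and cam=='top' and ce[i][0]<130:continue
        r=cv2.minAreaRect(np.array([ray(c,a,b,.06) for b,a in np.argwhere(l==i)],'float32')*1000)
        print(cam,ce[i].round(1),st[i,2:].tolist(),'z.06:',np.round(r[0],1),np.round(r[1],1),round(r[2],1),'z.055',ray(c,*ce[i],.055).round(4))
E
python3 - <<'E'
from h import *
lids();lids('scene')
plan((.454,.238,.10,67),(.454,.238,.010,67))
E
```

```text
top [183.1 259.4] [29, 31, 356] z.06: [453.6 233.5] [49.2 55.8] 81.2 z.055 [0.4586 0.2308]
top [371.1 257.9] [23, 23, 431] z.06: [ 452.3 -114. ] [40.5 40.6] 87.9 z.055 [ 0.4529 -0.1148]
top [418.4 285. ] [38, 25, 923] z.06: [ 400.7 -198.7] [67.6 43.6] 88.5 z.055 [ 0.4008 -0.1998]
top [476.4 308.4] [42, 34, 948] z.06: [ 355.6 -302.3] [46.2 67.7] 13.5 z.055 [ 0.3554 -0.3036]
top [155.4 318.7] [32, 32, 796] z.06: [353.  277.9] [55.8 55. ] 88.5 z.055 [0.3524 0.2797]
scene [415.5 176.2] [24, 20, 264] z.06: [363.3 276.3] [72.9 52.6] 4.0 z.055 [0.3579 0.2753]
scene [420.2 206.4] [26, 17, 287] z.06: [472.2 236.1] [52.7 56.5] 5.0 z.055 [0.4642 0.2361]
scene [264.6 227.3] [21, 19, 272] z.06: [ 423.2 -105.1] [60.3 41.2] 1.7 z.055 [ 0.4157 -0.1041]
scene [165.4 235.3] [37, 27, 556] z.06: [ 375.8 -307.2] [57.9 67.7] 13.3 z.055 [ 0.3696 -0.3074]
scene [217.4 237.2] [35, 24, 529] z.06: [ 420.3 -204.8] [66.2 56.7] 89.3 z.055 [ 0.413  -0.2053]
scene [633.6 284. ] [14, 31, 316] z.06: [817.4 504.6] [22.9 84.4] 50.2 z.055 [0.8162 0.5103]
scene [603.9 306.1] [57, 49, 1884] z.06: [847.1 420.4] [109.   97.9] 6.3 z.055 [0.8443 0.4215]
t 2.97 p [0.4533 0.2374 0.0998] yaw_y 67.0 q7 0.63 w -0.001
(0.454, 0.238, 0.1, 67) [-0.0005, 0.0008, -0.0002] [-0.01, -0.01, -0.0]
(0.454, 0.238, 0.01, 67) [-0.0005, 0.0009, 0.0898] [-0.01, -0.01, -0.0]
```

>>> servo_tool:
  motion:
    - [[0, 0.001, 0, 0, 0, 0, 1], [0, 0.001, 0, 0, 0, 0, 1], [0, 0.001, 0, 0, 0, 0, 1], [0, 0.001, 0, 0, 0, 0, 1], [0, 0.001, 0, 0, 0, 0, 1], [0, 0.001, 0, 0, 0, 0, 1], [0, 0.001, 0, 0, 0, 0, 1], [0, 0.001, 0, 0, 0, 0, 1]]

```text
t: 3.63
eef_pos: [0.4543, 0.2386, 0.1005]
tool_rot: [0.0, 0.2, 0.98, 0.0]
contact_force: [0.3, 0.4, 0.6]
gripper_width: 1.0
grasp_force: 0.0
```

```bash
python3 - <<'E'
from h import *
from station import bot
for n in('wrist','scene','top'):
    c=bot.read_camera(n)
    if n=='wrist': cv2.imwrite('pics/w2.png',c['img'][:,:,::-1])
    print(n,proj(c,(.454,.238,.06)).round(1))
    if n!='wrist':
        nn,l,st,ce=cv2.connectedComponentsWithStats(yellow(c['img']));print(st[[i for i in range(1,nn) if st[i,4]>100][:3]])
plan((.454,.238,.010,67))
E
```

```text
wrist [316.1 249.7]
scene [419.2 201.7]
[[404 167  24  20 317]
 [406 200  26  16 291]
 [254 219  21  19 268]]
top [178.3 261.8]
[[  13    3   53   48 1948]
 [  73    2   51   48 1935]
 [   0   11    7   31  149]]
t 3.78 p [0.4544 0.2386 0.1005] yaw_y 67.0 q7 0.63 w 0.997
(0.454, 0.238, 0.01, 67) [0.0001, -0.0007, 0.0905] [0.0, 0.0, -0.0]
```

View pics/w2.png

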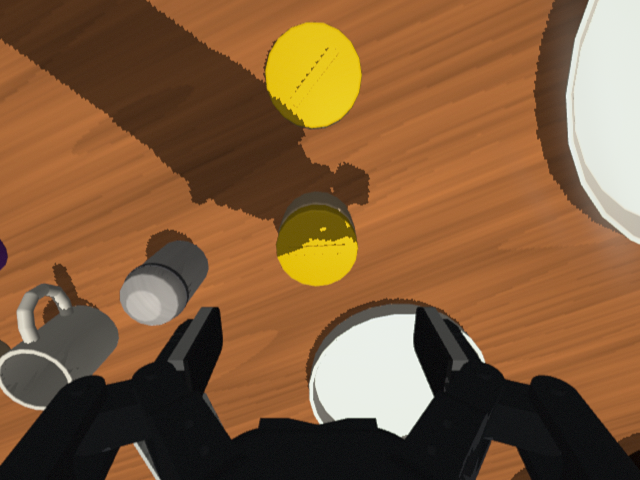

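The jar lid is at (316,245), right where predicted, so the grip only needs to be lower.

>>> servo_tool:
  motion:
    - [[0, -0.001, 0.035, 0, 0, 0, 1], [0, -0.001, 0.065, 0, 0, 0, 1], [0, -0.001, 0.085, 0, 0, 0, 1], [0, -0.001, 0.0905, 0, 0, 0, 1], [0, -0.001, 0.0905, 0, 0, 0, 1], [0, -0.001, 0.0905, 0, 0, 0, 0], [0, -0.001, 0.0905, 0, 0, 0, 0], [0, -0.001, 0.0905, 0, 0, 0, 0], [0, -0.001, 0.0905, 0, 0, 0, 0], [0, -0.001, 0.0905, 0, 0, 0, 0], [0, -0.001, 0.0905, 0, 0, 0, 0], [0, -0.001, 0.0905, 0, 0, 0, 0], [0, -0.001, 0.0905, 0, 0, 0, 0], [0, -0.001, 0.08, 0, 0, 0, 0], [0, -0.001, 0.06, 0, 0, 0, 0], [0, -0.001, 0.03, 0, 0, 0, 0], [0, -0.001, 0.01, 0, 0, 0, 0], [0, -0.001, 0.01, 0, 0, 0, 0]]
  grip_force: 60

```text
t: 5.28
eef_pos: [0.4569, 0.2395, 0.0957]
tool_rot: [0.003, 0.2, 0.98, 0.003]
contact_force: [0.4, 0.4, -1.8]
gripper_width: 0.642
grasp_force: 63.9
```

```bash
python3 - <<'E'
from h import *
plan((.665,.230,.10,67),(.665,.230,.0155,67))
E
```

```text
t 5.28 p [0.4569 0.2395 0.0957] yaw_y 66.9 q7 0.63 w 0.642
(0.665, 0.23, 0.1, 67) [-0.1952, 0.0728, -0.0029] [0.09, 0.05, -0.01]
(0.665, 0.23, 0.0155, 67) [-0.1948, 0.0722, 0.0816] [0.09, 0.05, -0.01]
```

>>> servo_tool:
  motion:
    - [[-0.037, 0.014, -0.01, 0, 0, 0, 0], [-0.074, 0.028, -0.01, 0, 0, 0, 0], [-0.111, 0.042, -0.01, 0, 0, 0, 0], [-0.148, 0.056, -0.01, 0, 0, 0, 0], [-0.18, 0.068, -0.01, 0, 0, 0, 0], [-0.197, 0.075, -0.01, 0, 0, 0, 0], [-0.197, 0.075, -0.01, 0, 0, 0, 0], [-0.197, 0.075, -0.01, 0, 0, 0, 0], [-0.197, 0.075, -0.01, 0, 0, 0, 0], [-0.197, 0.075, -0.01, 0, 0, 0, 0]]

```text
t: 6.12
eef_pos: [0.6629, 0.2302, 0.1003]
tool_rot: [-0.001, 0.199, 0.98, -0.0]
contact_force: [0.1, 0.5, -2.4]
gripper_width: 0.644
grasp_force: 64.0
```

```bash
python3 - <<'E'
from h import *
from station import bot
c=bot.read_camera('scene');cv2.imwrite('pics/s3.png',c['img'][110:330,300:560,::-1])
plan((.665,.230,.0155,67))
E
```

```text
t 6.17 p [0.6631 0.2303 0.1005] yaw_y 67.0 q7 0.84 w 0.642
(0.665, 0.23, 0.0155, 67) [-0.0019, 0.0005, 0.085] [-0.0, -0.01, 0.01]
```

View pics/s3.png

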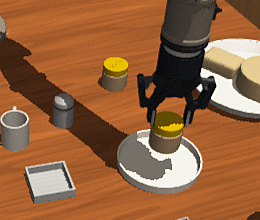

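The jar hangs upright over the tray at crop (167,130). I'll lower it, release it and rise.

>>> servo_tool:
  motion:
    - [[-0.002, 0, 0.03, 0, 0, 0, 0], [-0.002, 0, 0.06, 0, 0, 0, 0], [-0.002, 0, 0.075, 0, 0, 0, 0], [-0.002, 0, 0.082, 0, 0, 0, 0], [-0.002, 0, 0.0855, 0, 0, 0, 0], [-0.002, 0, 0.0855, 0, 0, 0, 0], [-0.002, 0, 0.0855, 0, 0, 0, 0], [-0.002, 0, 0.0855, 0, 0, 0, 1], [-0.002, 0, 0.0855, 0, 0, 0, 1], [-0.002, 0, 0.0855, 0, 0, 0, 1], [-0.002, 0, 0.0855, 0, 0, 0, 1], [-0.002, 0, 0.0855, 0, 0, 0, 1], [-0.002, 0, 0.0855, 0, 0, 0, 1], [-0.002, 0, 0.06, 0, 0, 0, 1], [-0.002, 0, 0.03, 0, 0, 0, 1], [-0.002, 0, 0, 0, 0, 0, 1], [-0.002, 0, 0, 0, 0, 0, 1], [-0.002, 0, 0, 0, 0, 0, 1], [-0.002, 0, 0, 0, 0, 0, 1]]

```text
t: 7.75
eef_pos: [0.666, 0.2288, 0.1001]
tool_rot: [-0.0, 0.2, 0.98, -0.0]
contact_force: [0.5, 0.1, -0.1]
gripper_width: 1.001
grasp_force: 0.0
```

```bash
python3 - <<'E'
from h import *
plan((.353,.278,.10,67),(.353,.278,.010,67))
E
```

```text
t 7.75 p [0.666  0.2288 0.1001] yaw_y 67.0 q7 0.84 w 1.001
(0.353, 0.278, 0.1, 67) [0.3073, -0.0772, 0.0003] [-0.0, -0.01, -0.0]
(0.353, 0.278, 0.01, 67) [0.3073, -0.0771, 0.0903] [-0.0, -0.01, -0.0]
```

>>> servo_tool:
  motion:
    - [[0.04, -0.01, 0, 0, 0, 0, 1], [0.08, -0.02, 0, 0, 0, 0, 1], [0.12, -0.03, 0, 0, 0, 0, 1], [0.16, -0.04, 0, 0, 0, 0, 1], [0.2, -0.05, 0, 0, 0, 0, 1], [0.24, -0.06, 0, 0, 0, 0, 1], [0.28, -0.07, 0, 0, 0, 0, 1], [0.3073, -0.077, 0, 0, 0, 0, 1], [0.3073, -0.077, 0, 0, 0, 0, 1], [0.3073, -0.077, 0, 0, 0, 0, 1], [0.3073, -0.077, 0, 0, 0, 0, 1], [0.3073, -0.077, 0, 0, 0, 0, 1], [0.3073, -0.077, 0, 0, 0, 0, 1]]

```text
t: 8.83
eef_pos: [0.3546, 0.2778, 0.1002]
tool_rot: [0.0, 0.201, 0.98, -0.0]
contact_force: [-0.8, 0.1, 0.1]
gripper_width: 1.001
grasp_force: 0.0
```

```bash
python3 - <<'E'
from h import *
lids()
plan((.353,.278,.010,67))
E
```

```text
top [184.  148.7] [31, 30, 714] z.06: [666.8 229.8] [56.3 55.7] 43.7 z.055 [0.6683 0.2306]
top [371.1 257.9] [23, 23, 429] z.06: [ 452.3 -114. ] [40.6 40.5] 88.6 z.055 [ 0.4528 -0.1148]
top [418.5 285. ] [38, 25, 922] z.06: [ 400.7 -198.7] [67.6 43.6] 88.5 z.055 [ 0.4008 -0.1998]
top [476.3 308.5] [42, 34, 947] z.06: [ 355.6 -302.3] [46.2 67.7] 13.5 z.055 [ 0.3554 -0.3036]
top [157.2 313.1] [31, 24, 482] z.06: [363.  274.5] [56.  36.7] 70.4 z.055 [0.3624 0.2766]
t 8.88 p [0.3544 0.2778 0.1002] yaw_y 66.9 q7 0.4 w 0.995
(0.353, 0.278, 0.01, 67) [0.0014, -0.0004, 0.0902] [-0.0, 0.0, -0.03]
```

sa stands in the tray at (0.667,0.230). Now sb.

>>> servo_tool:
  motion:
    - [[0.001, 0, 0.035, 0, 0, 0, 1], [0.001, 0, 0.065, 0, 0, 0, 1], [0.001, 0, 0.085, 0, 0, 0, 1], [0.001, 0, 0.0905, 0, 0, 0, 1], [0.001, 0, 0.0905, 0, 0, 0, 1], [0.001, 0, 0.0905, 0, 0, 0, 0], [0.001, 0, 0.0905, 0, 0, 0, 0], [0.001, 0, 0.0905, 0, 0, 0, 0], [0.001, 0, 0.0905, 0, 0, 0, 0], [0.001, 0, 0.0905, 0, 0, 0, 0], [0.001, 0, 0.0905, 0, 0, 0, 0], [0.001, 0, 0.0905, 0, 0, 0, 0], [0.001, 0, 0.08, 0, 0, 0, 0], [0.001, 0, 0.06, 0, 0, 0, 0], [0.001, 0, 0.03, 0, 0, 0, 0], [0.001, 0, 0, 0, 0, 0, 0], [0.001, 0, 0, 0, 0, 0, 0], [0.001, 0, 0, 0, 0, 0, 0], [0.001, 0, 0, 0, 0, 0, 0]]

```text
t: 10.47
eef_pos: [0.3524, 0.2786, 0.1007]
tool_rot: [0.0, 0.2, 0.98, 0.0]
contact_force: [-1.4, -0.1, -1.5]
gripper_width: 0.645
grasp_force: 63.8
```

```bash
python3 - <<'E'
from h import *
plan((.594,.261,.10,67))
E
```

```text
t 10.47 p [0.3524 0.2786 0.1007] yaw_y 67.0 q7 0.4 w 0.645
(0.594, 0.261, 0.1, 67) [-0.2292, 0.0783, 0.0008] [0.01, 0.0, -0.0]
```

>>> servo_tool:
  motion:
    - [[-0.038, 0.013, 0, 0, 0, 0, 0], [-0.076, 0.026, 0, 0, 0, 0, 0], [-0.114, 0.039, 0, 0, 0, 0, 0], [-0.152, 0.052, 0, 0, 0, 0, 0], [-0.19, 0.065, 0, 0, 0, 0, 0], [-0.215, 0.074, 0, 0, 0, 0, 0], [-0.229, 0.0785, 0, 0, 0, 0, 0], [-0.229, 0.0785, 0, 0, 0, 0, 0], [-0.229, 0.0785, 0, 0, 0, 0, 0], [-0.229, 0.0785, 0, 0, 0, 0, 0], [-0.229, 0.0785, 0, 0, 0, 0, 0], [-0.229, 0.0785, 0, 0, 0, 0, 0]]

```text
t: 11.47
eef_pos: [0.5926, 0.2618, 0.1003]
tool_rot: [-0.001, 0.199, 0.98, -0.0]
contact_force: [0.4, 0.2, -1.0]
gripper_width: 0.641
grasp_force: 63.8
```

```bash
python3 - <<'E'
from h import *
plan((.594,.261,.015,67))
E
```

```text
t 11.47 p [0.5926 0.2618 0.1003] yaw_y 67.0 q7 0.75 w 0.641
(0.594, 0.261, 0.015, 67) [-0.0017, -0.0002, 0.0852] [-0.0, -0.01, 0.01]
```

>>> servo_tool:
  motion:
    - [[-0.001, 0, 0.03, 0, 0, 0, 0], [-0.001, 0, 0.06, 0, 0, 0, 0], [-0.001, 0, 0.075, 0, 0, 0, 0], [-0.001, 0, 0.082, 0, 0, 0, 0], [-0.001, 0, 0.0855, 0, 0, 0, 0], [-0.001, 0, 0.0855, 0, 0, 0, 0], [-0.001, 0, 0.0855, 0, 0, 0, 0], [-0.001, 0, 0.0855, 0, 0, 0, 1], [-0.001, 0, 0.0855, 0, 0, 0, 1], [-0.001, 0, 0.0855, 0, 0, 0, 1], [-0.001, 0, 0.0855, 0, 0, 0, 1], [-0.001, 0, 0.0855, 0, 0, 0, 1], [-0.001, 0, 0.0855, 0, 0, 0, 1], [-0.001, 0, 0.06, 0, 0, 0, 1], [-0.001, 0, 0.03, 0, 0, 0, 1], [-0.001, 0, -0.01, 0, 0, 0, 1], [-0.001, 0, -0.05, 0, 0, 0, 1], [-0.001, 0, -0.05, 0, 0, 0, 1], [-0.001, 0, -0.05, 0, 0, 0, 1]]

```text
t: 13.05
eef_pos: [0.5969, 0.2617, 0.1536]
tool_rot: [0.002, 0.2, 0.98, 0.002]
contact_force: [-0.2, -0.7, -0.0]
gripper_width: 0.998
grasp_force: 0.0
```

```bash
python3 - <<'E'
from h import *
for a in (90,45,135,0): plan((.45,-.11,.15,a))
E
```

```text
t 13.05 p [0.5969 0.2617 0.1536] yaw_y 67.0 q7 0.75 w 0.998
(0.45, -0.11, 0.15, 90) [-0.0103, -0.3996, 0.0017] [0.05, 0.05, -4.61]
t 13.05 p [0.5969 0.2617 0.1536] yaw_y 67.0 q7 0.75 w 0.998
(0.45, -0.11, 0.15, 45) [-0.0103, -0.3996, 0.0017] [0.06, 0.03, 4.39]
t 13.05 p [0.5969 0.2617 0.1536] yaw_y 67.0 q7 0.75 w 0.998
(0.45, -0.11, 0.15, 135) [-0.0103, -0.3996, 0.0017] [0.02, 0.07, -13.61]
t 13.05 p [0.5969 0.2617 0.1536] yaw_y 67.0 q7 0.75 w 0.998
(0.45, -0.11, 0.15, 0) [-0.0103, -0.3996, 0.0017] [0.07, 0.0, 13.39]
```

>>> servo_tool:
  motion:
    - [[-0.001, -0.04, 0.002, 0, 0, 1.34, 1], [-0.002, -0.08, 0.002, 0, 0, 2.68, 1], [-0.003, -0.12, 0.002, 0, 0, 4, 1], [-0.004, -0.16, 0.002, 0, 0, 5.35, 1], [-0.005, -0.2, 0.002, 0, 0, 6.7, 1], [-0.006, -0.24, 0.002, 0, 0, 8, 1], [-0.007, -0.28, 0.002, 0, 0, 9.4, 1], [-0.008, -0.32, 0.002, 0, 0, 10.7, 1], [-0.009, -0.36, 0.002, 0, 0, 12, 1], [-0.01, -0.3996, 0.002, 0, 0, 13.4, 1], [-0.01, -0.3996, 0.002, 0, 0, 13.4, 1], [-0.01, -0.3996, 0.002, 0, 0, 13.4, 1], [-0.01, -0.3996, 0.002, 0, 0, 13.4, 1], [-0.01, -0.3996, 0.002, 0, 0, 13.4, 1], [-0.01, -0.3996, 0.002, 0, 0, 13.4, 1]]

```text
t: 14.3
eef_pos: [0.4481, -0.1095, 0.1481]
tool_rot: [-0.0, 0.706, 0.708, -0.0]
contact_force: [-0.3, 0.8, 0.7]
gripper_width: 1.0
grasp_force: 0.0
```

```bash
python3 - <<'E'
from h import *
lids()
plan((.4496,-.1098,.036,0))
E
```

```text
top [184.  148.7] [31, 30, 714] z.06: [666.8 229.8] [56.3 55.7] 43.7 z.055 [0.6683 0.2306]
top [166.4 186.7] [30, 30, 713] z.06: [594.9 261.2] [55.2 53.7] 0.5 z.055 [0.5957 0.2628]
top [364.4 259.1] [10, 20, 136] z.06: [ 451.7 -102. ] [16.5 34.9] 87.9 z.055 [ 0.4509 -0.1024]
t 14.35 p [ 0.4481 -0.1096  0.1482] yaw_y 0.1 q7 0.26 w 1.002
(0.4496, -0.1098, 0.036, 0) [-0.0002, 0.0015, 0.1122] [-0.01, 0.0, 0.03]
```

Both squat jars are in the tray, 41 mm and 39 mm from its centre. Next, the slim jar.

>>> servo_tool:
  motion:
    - [[0, 0.0015, 0.035, 0, 0, 0, 1], [0, 0.0015, 0.065, 0, 0, 0, 1], [0, 0.0015, 0.09, 0, 0, 0, 1], [0, 0.0015, 0.107, 0, 0, 0, 1], [0, 0.0015, 0.112, 0, 0, 0, 1], [0, 0.0015, 0.112, 0, 0, 0, 0], [0, 0.0015, 0.112, 0, 0, 0, 0], [0, 0.0015, 0.112, 0, 0, 0, 0], [0, 0.0015, 0.112, 0, 0, 0, 0], [0, 0.0015, 0.112, 0, 0, 0, 0], [0, 0.0015, 0.112, 0, 0, 0, 0], [0, 0.0015, 0.112, 0, 0, 0, 0], [0, 0.0015, 0.112, 0, 0, 0, 0], [0, 0.0015, 0.1, 0, 0, 0, 0], [0, 0.0015, 0.07, 0, 0, 0, 0], [0, 0.0015, 0.035, 0, 0, 0, 0], [0, 0.0015, 0, 0, 0, 0, 0], [0, 0.0015, 0, 0, 0, 0, 0], [0, 0.0015, 0, 0, 0, 0, 0], [0, 0.0015, 0, 0, 0, 0, 0]]

```text
t: 16.02
eef_pos: [0.4491, -0.1104, 0.1485]
tool_rot: [-0.0, 0.707, 0.707, 0.001]
contact_force: [-0.1, 0.2, -2.2]
gripper_width: 0.467
grasp_force: 61.3
```

```bash
python3 - <<'E'
from h import *
plan((.4496,-.1098,.20,0),(.6116,.0132,.15,-5),)
E
```

```text
t 16.02 p [ 0.4491 -0.1104  0.1485] yaw_y -0.0 q7 0.27 w 0.467
(0.4496, -0.1098, 0.2, 0) [0.0006, 0.0006, -0.0515] [0.01, -0.01, -0.0]
(0.6116, 0.0132, 0.15, -5) [0.1236, 0.1625, -0.0013] [0.01, -0.01, 1.0]
```

>>> servo_tool:
  motion:
    - [[0.024, 0.032, 0, 0, 0, 0.2, 0], [0.048, 0.064, 0, 0, 0, 0.4, 0], [0.072, 0.096, 0, 0, 0, 0.6, 0], [0.096, 0.128, 0, 0, 0, 0.8, 0], [0.115, 0.152, 0, 0, 0, 1, 0], [0.1236, 0.1625, -0.001, 0, 0, 1, 0], [0.1236, 0.1625, -0.001, 0, 0, 1, 0], [0.1236, 0.1625, -0.001, 0, 0, 1, 0], [0.1236, 0.1625, -0.001, 0, 0, 1, 0], [0.1236, 0.1625, -0.001, 0, 0, 1, 0], [0.1236, 0.1625, -0.001, 0, 0, 1, 0]]

```text
t: 16.93
eef_pos: [0.6109, 0.0115, 0.1493]
tool_rot: [-0.0, 0.738, 0.675, -0.0]
contact_force: [-0.3, -0.5, -1.5]
gripper_width: 0.465
grasp_force: 61.2
```

```bash
python3 - <<'E'
from h import *
plan((.6116,.0132,.041,-5),)
E
```

```text
t 16.93 p [0.6109 0.0115 0.1493] yaw_y -5.1 q7 0.04 w 0.465
(0.6116, 0.0132, 0.041, -5) [0.0018, 0.0007, 0.1083] [-0.01, 0.0, -0.03]
```

>>> servo_tool:
  motion:
    - [[0.0015, 0.0005, 0.035, 0, 0, 0, 0], [0.0015, 0.0005, 0.065, 0, 0, 0, 0], [0.0015, 0.0005, 0.09, 0, 0, 0, 0], [0.0015, 0.0005, 0.103, 0, 0, 0, 0], [0.0015, 0.0005, 0.108, 0, 0, 0, 0], [0.0015, 0.0005, 0.1085, 0, 0, 0, 0], [0.0015, 0.0005, 0.1085, 0, 0, 0, 0], [0.0015, 0.0005, 0.1085, 0, 0, 0, 1], [0.0015, 0.0005, 0.1085, 0, 0, 0, 1], [0.0015, 0.0005, 0.1085, 0, 0, 0, 1], [0.0015, 0.0005, 0.1085, 0, 0, 0, 1], [0.0015, 0.0005, 0.1085, 0, 0, 0, 1], [0.0015, 0.0005, 0.1085, 0, 0, 0, 1], [0.0015, 0.0005, 0.08, 0, 0, 0, 1], [0.0015, 0.0005, 0.04, 0, 0, 0, 1], [0.0015, 0.0005, 0, 0, 0, 0, 1], [0.0015, 0.0005, -0.01, 0, 0, 0, 1], [0.0015, 0.0005, -0.01, 0, 0, 0, 1], [0.0015, 0.0005, -0.01, 0, 0, 0, 1]]

```text
t: 18.52
eef_pos: [0.6128, 0.0144, 0.16]
tool_rot: [0.0, 0.737, 0.676, 0.001]
contact_force: [0.4, 0.8, -0.5]
gripper_width: 1.005
grasp_force: 0.0
```

```bash
python3 - <<'E'
from h import *
plan((.401,-.201,.15,0),)
E
```

```text
t 18.52 p [0.6128 0.0144 0.16  ] yaw_y -5.0 q7 0.03 w 1.005
(0.401, -0.201, 0.15, 0) [-0.2331, -0.1922, 0.0095] [0.02, -0.01, -1.0]
```

>>> servo_tool:
  motion:
    - [[-0.032, -0.026, 0.0, 0, 0, -0.2, 1], [-0.064, -0.053, 0, 0, 0, -0.4, 1], [-0.096, -0.079, 0, 0, 0, -0.5, 1], [-0.128, -0.106, 0, 0, 0, -0.6, 0.8], [-0.16, -0.132, 0, 0, 0, -0.8, 0.8], [-0.192, -0.158, 0, 0, 0, -0.8, 0.8], [-0.22, -0.181, 0, 0, 0, -0.8, 0.8], [-0.233, -0.192, 0.01, 0, 0, -0.8, 0.8], [-0.233, -0.192, 0.01, 0, 0, -0.8, 0.8], [-0.233, -0.192, 0.01, 0, 0, -0.8, 0.8], [-0.233, -0.192, 0.01, 0, 0, -0.8, 0.8], [-0.233, -0.192, 0.01, 0, 0, -0.8, 0.8], [-0.233, -0.192, 0.01, 0, 0, -0.8, 0.8]]

```text
t: 19.6
eef_pos: [0.4018, -0.2002, 0.1494]
tool_rot: [0.0, 0.713, 0.702, -0.0]
contact_force: [0.5, 0.2, -0.3]
gripper_width: 0.801
grasp_force: 0.0
```

```bash
python3 - <<'E'
from h import *
from station import bot
lids()
c=bot.read_camera('wrist');cv2.imwrite('pics/w4.png',c['img'][:,:,::-1]);print(proj(c,(.401,-.201,.05)),proj(c,(.6116,.0132,.096)))
plan((.401,-.201,.015,-1))
E
```

```text
top [184.  148.7] [31, 30, 714] z.06: [666.8 229.8] [56.3 55.7] 43.7 z.055 [0.6683 0.2306]
top [299.1 168.2] [22, 23, 406] z.06: [624.7  13.5] [39.4 42.3] 88.7 z.055 [0.6257 0.0143]
top [166.4 186.7] [30, 30, 713] z.06: [594.9 261.2] [55.2 53.7] 0.5 z.055 [0.5957 0.2628]
top [417.8 284.9] [38, 25, 855] z.06: [ 400.7 -198.8] [67.8 43.6] 88.5 z.055 [ 0.401  -0.1986]
[316.4263248  226.52084547] [ 711.94051898 -145.75599086]
t 19.7 p [ 0.4015 -0.2005  0.1495] yaw_y -0.9 q7 0.47 w 0.8
(0.401, -0.201, 0.015, -1) [-0.0005, -0.0005, 0.1345] [-0.0, 0.0, 0.01]
```

View pics/w4.png

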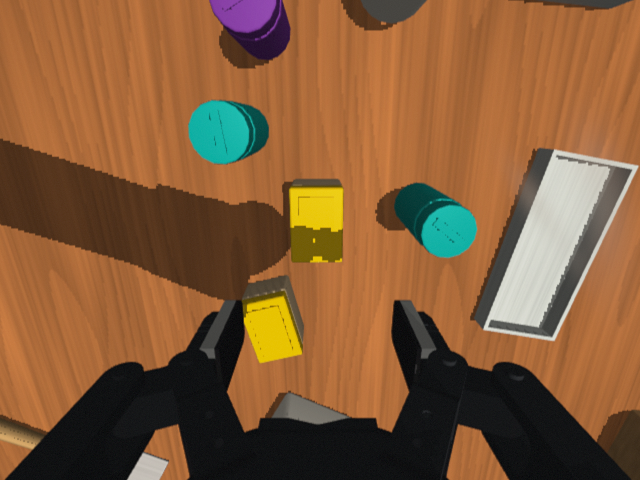

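The tub lid is centred at (316,223), as predicted, and its sides are parallel to the pads. The near turquoise jar is clear. I'll grasp.

>>> servo_tool:
  motion:
    - [[0, -0.0005, 0.04, 0, 0, 0, 0.8], [0, -0.0005, 0.075, 0, 0, 0, 0.8], [0, -0.0005, 0.105, 0, 0, 0, 0.8], [0, -0.0005, 0.125, 0, 0, 0, 0.8], [0, -0.0005, 0.1345, 0, 0, 0, 0.8], [0, -0.0005, 0.1345, 0, 0, 0, 0.8], [0, -0.0005, 0.1345, 0, 0, 0, 0], [0, -0.0005, 0.1345, 0, 0, 0, 0], [0, -0.0005, 0.1345, 0, 0, 0, 0], [0, -0.0005, 0.1345, 0, 0, 0, 0], [0, -0.0005, 0.1345, 0, 0, 0, 0], [0, -0.0005, 0.1345, 0, 0, 0, 0], [0, -0.0005, 0.1345, 0, 0, 0, 0], [0, -0.0005, 0.125, 0, 0, 0, 0], [0, -0.0005, 0.1, 0, 0, 0, 0], [0, -0.0005, 0.06, 0, 0, 0, 0], [0, -0.0005, 0.02, 0, 0, 0, 0], [0, -0.0005, 0, 0, 0, 0, 0], [0, -0.0005, 0, 0, 0, 0, 0], [0, -0.0005, 0, 0, 0, 0, 0]]

```text
t: 21.37
eef_pos: [0.4012, -0.2011, 0.151]
tool_rot: [0.001, 0.713, 0.701, 0.001]
contact_force: [1.0, -0.5, 0.3]
gripper_width: 0.001
grasp_force: 0.0
```

```bash
python3 - <<'E'
from h import *
from station import bot
c=bot.read_camera('wrist');s=bot.read_camera('scene')
cv2.imwrite('pics/w5.png',np.hstack([cv2.resize(c['img'],(400,300)),cv2.resize(s['img'][130:310,130:370],(400,300))])[:,:,::-1])
# long axis of tray at about 79.5 deg; along unit
u=np.array([np.cos(np.radians(79.4)),np.sin(np.radians(79.4))]);C=np.array([.6324,-.2425])
for k in(45,-45):print(k,C+u*k/1000)
a=C+u*.045;plan((a[0],a[1],.15,-10.7))
E
```

```text
45 [ 0.64067781 -0.19826791]
-45 [ 0.62412219 -0.28673209]
t 21.47 p [ 0.3996 -0.2007  0.1491] yaw_y -1.0 q7 0.48 w -0.006
(np.float64(0.6406778107775724), np.float64(-0.19826790928827004), 0.15, -10.7) [0.0067, 0.241, -0.0012] [-0.01, -0.0, 1.94]
```

View pics/w5.png

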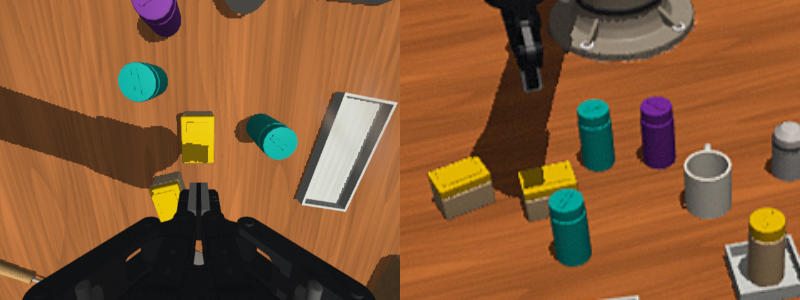

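The grip was too high again and slipped off the lid, which is about 17 mm deep. The tub stays unmoved at wrist (315,222). I'll grip lower on the body, with a narrower opening to clear the turquoise jar.

>>> servo_tool:
  motion:
    - [[0, 0.001, 0.02, 0, 0, 0, 0.7], [0, 0.001, 0.04, 0, 0, 0, 0.7], [0, 0.001, 0.06, 0, 0, 0, 0.7], [0, 0.001, 0.07, 0, 0, 0, 0.7], [0, 0.001, 0.07, 0, 0, 0, 0.7], [0, 0.001, 0.1, 0, 0, 0, 0.7], [0, 0.001, 0.12, 0, 0, 0, 0.7], [0, 0.001, 0.135, 0, 0, 0, 0.7], [0, 0.001, 0.143, 0, 0, 0, 0.7], [0, 0.001, 0.144, 0, 0, 0, 0.7], [0, 0.001, 0.144, 0, 0, 0, 0.7], [0, 0.001, 0.144, 0, 0, 0, 0], [0, 0.001, 0.144, 0, 0, 0, 0], [0, 0.001, 0.144, 0, 0, 0, 0], [0, 0.001, 0.144, 0, 0, 0, 0], [0, 0.001, 0.144, 0, 0, 0, 0], [0, 0.001, 0.144, 0, 0, 0, 0]]
  grip_force: 60

```text
t: 22.88
eef_pos: [0.4019, -0.2014, 0.0068]
tool_rot: [0.001, 0.714, 0.701, 0.001]
contact_force: [-2.6, 0.1, 7.9]
gripper_width: 0.507
grasp_force: 59.8
```

```bash
python3 - <<'E'
from h import *
plan((.401,-.201,.15,-1))
E
```

```text
t 22.88 p [ 0.4019 -0.2014  0.0068] yaw_y -1.0 q7 0.75 w 0.507
(0.401, -0.201, 0.15, -1) [0.0004, -0.0006, -0.1432] [0.02, -0.0, -0.01]
```

>>> servo_tool:
  motion:
    - [[0, 0, -0.01, 0, 0, 0, 0], [0, 0, -0.03, 0, 0, 0, 0], [0, 0, -0.06, 0, 0, 0, 0], [0, 0, -0.1, 0, 0, 0, 0], [0, 0, -0.13, 0, 0, 0, 0], [0, 0, -0.144, 0, 0, 0, 0], [0, 0, -0.144, 0, 0, 0, 0], [0, 0, -0.144, 0, 0, 0, 0], [0, 0, -0.144, 0, 0, 0, 0]]

```text
t: 23.63
eef_pos: [0.4006, -0.2005, 0.1489]
tool_rot: [-0.001, 0.713, 0.701, -0.0]
contact_force: [0.6, -0.2, -1.9]
gripper_width: 0.51
grasp_force: 61.6
```

```bash
python3 - <<'E'
from h import *
plan((.641,-.198,.15,-10.7))
E
```

```text
t 23.63 p [ 0.4006 -0.2005  0.1489] yaw_y -1.0 q7 0.49 w 0.51
(0.641, -0.198, 0.15, -10.7) [0.0067, 0.2403, -0.0013] [-0.01, -0.01, 1.94]
```

>>> servo_tool:
  motion:
    - [[0.001, 0.036, -0.001, 0, 0, 0.3, 0], [0.002, 0.072, -0.001, 0, 0, 0.6, 0], [0.003, 0.108, -0.001, 0, 0, 0.9, 0], [0.004, 0.144, -0.001, 0, 0, 1.2, 0], [0.005, 0.18, -0.001, 0, 0, 1.5, 0], [0.006, 0.215, -0.001, 0, 0, 1.8, 0], [0.0067, 0.2403, -0.001, 0, 0, 1.94, 0], [0.0067, 0.2403, -0.001, 0, 0, 1.94, 0], [0.0067, 0.2403, -0.001, 0, 0, 1.94, 0], [0.0067, 0.2403, -0.001, 0, 0, 1.94, 0], [0.0067, 0.2403, -0.001, 0, 0, 1.94, 0], [0.0067, 0.2403, -0.001, 0, 0, 1.94, 0], [0.0067, 0.2403, -0.001, 0, 0, 1.94, 0]]

```text
t: 24.72
eef_pos: [0.6409, -0.1989, 0.1506]
tool_rot: [-0.0, 0.77, 0.638, 0.0]
contact_force: [0.5, 0.3, -2.2]
gripper_width: 0.507
grasp_force: 61.7
```

```bash
python3 - <<'E'
from h import *
from station import bot
plan((.641,-.198,.05,-10.7),(.641,-.198,.019,-10.7))
s=bot.read_camera('scene');w=bot.read_camera('wrist')
cv2.imwrite('pics/s6.png',np.hstack([cv2.resize(w['img'],(400,300)),cv2.resize(s['img'][210:390,120:360],(400,300))])[:,:,::-1])
E
```

```text
t 24.72 p [ 0.6409 -0.1989  0.1506] yaw_y -10.8 q7 0.35 w 0.507
(0.641, -0.198, 0.05, -10.7) [0.0009, -0.0001, 0.1006] [-0.0, -0.01, -0.01]
(0.641, -0.198, 0.019, -10.7) [0.0009, -0.0001, 0.1316] [-0.0, -0.01, -0.01]
```

View pics/s6.png

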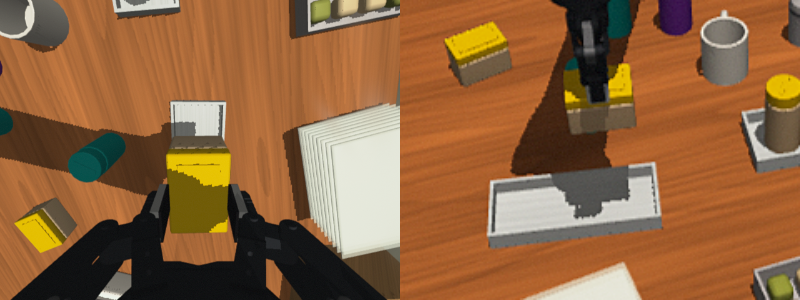

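The tub hangs level over the tray with the fingertips well up its sides, at right crop (597,100), so the fingers stay above the rim even when it is fully seated. I'll lower it to just above the floor.

>>> servo_tool:
  motion:
    - [[0.001, 0, 0.035, 0, 0, 0, 0], [0.001, 0, 0.07, 0, 0, 0, 0], [0.001, 0, 0.1, 0, 0, 0, 0], [0.001, 0, 0.12, 0, 0, 0, 0], [0.001, 0, 0.132, 0, 0, 0, 0], [0.001, 0, 0.138, 0, 0, 0, 0], [0.001, 0, 0.139, 0, 0, 0, 0], [0.001, 0, 0.139, 0, 0, 0, 0]]

```text
t: 25.48
eef_pos: [0.6427, -0.1982, 0.0125]
tool_rot: [0.001, 0.77, 0.638, 0.0]
contact_force: [0.1, 0.3, -1.9]
gripper_width: 0.505
grasp_force: 61.8
```

>>> servo_tool:
  motion:
    - [[0, 0, 0, 0, 0, 0, 0.75], [0, 0, 0, 0, 0, 0, 0.75], [0, 0, 0, 0, 0, 0, 0.75], [0, 0, 0, 0, 0, 0, 0.75], [0, 0, 0, 0, 0, 0, 0.75], [0, 0, -0.03, 0, 0, 0, 0.75], [0, 0, -0.07, 0, 0, 0, 0.75], [0, 0, -0.11, 0, 0, 0, 0.75], [0, 0, -0.14, 0, 0, 0, 0.75], [0, 0, -0.14, 0, 0, 0, 0.75], [0, 0, -0.14, 0, 0, 0, 0.75], [0, 0, -0.14, 0, 0, 0, 0.75]]

```text
t: 26.48
eef_pos: [0.6415, -0.1973, 0.151]
tool_rot: [-0.0, 0.77, 0.638, -0.0]
contact_force: [0.7, 0.4, 0.3]
gripper_width: 0.754
grasp_force: 0.0
```

```bash
python3 - <<'E'
from h import *
plan((.3555,-.3055,.15,12.5))
E
```

```text
t 26.48 p [ 0.6415 -0.1973  0.151 ] yaw_y -10.7 q7 0.35 w 0.754
(0.3555, -0.3055, 0.15, 12.5) [-0.1595, -0.2609, 0.0011] [-0.01, -0.01, -4.64]
```

>>> servo_tool:
  motion:
    - [[-0.02, -0.033, 0, 0, 0, -0.6, 0.75], [-0.04, -0.066, 0, 0, 0, -1.2, 0.75], [-0.06, -0.099, 0, 0, 0, -1.8, 0.75], [-0.08, -0.132, 0, 0, 0, -2.4, 0.75], [-0.1, -0.165, 0, 0, 0, -3, 0.75], [-0.12, -0.198, 0, 0, 0, -3.6, 0.75], [-0.14, -0.23, 0, 0, 0, -4.2, 0.75], [-0.1595, -0.261, 0.001, 0, 0, -4.64, 0.75], [-0.1595, -0.261, 0.001, 0, 0, -4.64, 0.75], [-0.1595, -0.261, 0.001, 0, 0, -4.64, 0.75], [-0.1595, -0.261, 0.001, 0, 0, -4.64, 0.75], [-0.1595, -0.261, 0.001, 0, 0, -4.64, 0.75], [-0.1595, -0.261, 0.001, 0, 0, -4.64, 0.75]]

```text
t: 27.57
eef_pos: [0.3569, -0.3052, 0.1501]
tool_rot: [-0.0, 0.625, 0.78, -0.0]
contact_force: [0.5, 0.3, -0.8]
gripper_width: 0.75
grasp_force: 0.0
```

```bash
python3 - <<'E'
from h import *
from station import bot
lids()
plan((.3555,-.3055,.005,12.5))
w=bot.read_camera('wrist');n,l,st,ce=cv2.connectedComponentsWithStats(yellow(w['img']));print(st[st[:,4]>300],ce[st[:,4]>300],proj(w,(.3555,-.3055,.05)))
cv2.imwrite('pics/w7.png',w['img'][:,:,::-1])
E
```

```text
top [184.  148.7] [31, 30, 714] z.06: [666.8 229.8] [56.3 55.7] 43.7 z.055 [0.6683 0.2306]
top [410.2 157.7] [38, 28, 822] z.06: [ 639.8 -195.6] [67.3 45.2] 79.0 z.055 [ 0.6414 -0.1965]
top [299.1 168.2] [22, 23, 406] z.06: [624.7  13.5] [39.4 42.3] 88.7 z.055 [0.6257 0.0143]
top [166.4 186.7] [30, 30, 713] z.06: [594.9 261.2] [55.2 53.7] 0.5 z.055 [0.5957 0.2628]
top [476.1 308.5] [42, 34, 880] z.06: [ 355.7 -302.2] [46.  67.7] 13.5 z.055 [ 0.3553 -0.3031]
t 27.62 p [ 0.3568 -0.3053  0.1502] yaw_y 12.6 q7 0.99 w 0.752
(0.3555, -0.3055, 0.005, 12.5) [0.0001, -0.0012, 0.1452] [-0.01, 0.0, 0.02]
[[     0      0    640    480 303295]
 [   287    186     55     76   3902]] [[319.55677476 239.71981404]
 [314.8413634  222.4431061 ]] [315.69408154 225.35254224]
```

View pics/w7.png

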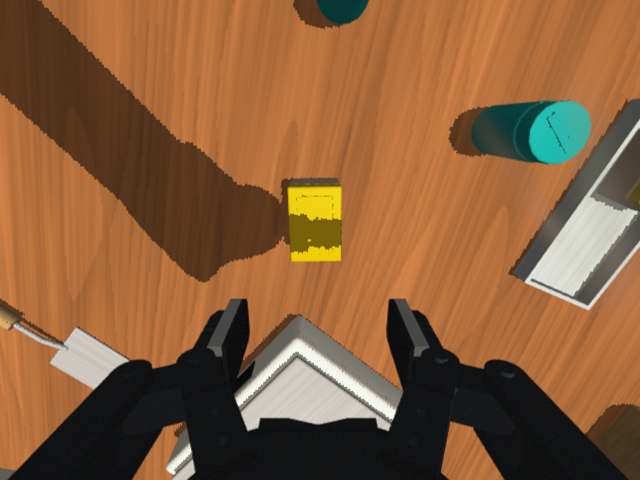

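tub_b at (315,222) is aligned with the pads. tub_a lies in its tray at (0.641,-0.196).

>>> servo_tool:
  motion:
    - [[0, -0.001, 0.035, 0, 0, 0, 0.75], [0, -0.001, 0.07, 0, 0, 0, 0.75], [0, -0.001, 0.1, 0, 0, 0, 0.75], [0, -0.001, 0.125, 0, 0, 0, 0.75], [0, -0.001, 0.14, 0, 0, 0, 0.75], [0, -0.001, 0.145, 0, 0, 0, 0.75], [0, -0.001, 0.145, 0, 0, 0, 0.75], [0, -0.001, 0.145, 0, 0, 0, 0], [0, -0.001, 0.145, 0, 0, 0, 0], [0, -0.001, 0.145, 0, 0, 0, 0], [0, -0.001, 0.145, 0, 0, 0, 0], [0, -0.001, 0.145, 0, 0, 0, 0], [0, -0.001, 0.145, 0, 0, 0, 0], [0, -0.001, 0.135, 0, 0, 0, 0], [0, -0.001, 0.11, 0, 0, 0, 0], [0, -0.001, 0.07, 0, 0, 0, 0], [0, -0.001, 0.03, 0, 0, 0, 0], [0, -0.001, 0, 0, 0, 0, 0], [0, -0.001, 0, 0, 0, 0, 0], [0, -0.001, 0, 0, 0, 0, 0]]

```text
t: 29.33
eef_pos: [0.3563, -0.3065, 0.1528]
tool_rot: [0.002, 0.626, 0.78, 0.001]
contact_force: [0.4, 0.0, -1.8]
gripper_width: 0.508
grasp_force: 61.4
```

```bash
python3 - <<'E'
from h import *
plan((.624,-.287,.15,-10.7))
E
```

```text
t 29.33 p [ 0.3563 -0.3065  0.1528] yaw_y 12.5 q7 1.01 w 0.508
(0.624, -0.287, 0.15, -10.7) [-0.0389, 0.2656, 0.0042] [0.06, 0.01, 4.64]
```

>>> servo_tool:
  motion:
    - [[-0.005, 0.036, 0, 0, 0, 0.65, 0], [-0.01, 0.072, 0, 0, 0, 1.3, 0], [-0.015, 0.108, 0, 0, 0, 1.95, 0], [-0.02, 0.144, 0, 0, 0, 2.6, 0], [-0.025, 0.18, 0, 0, 0, 3.2, 0], [-0.031, 0.216, 0, 0, 0, 3.9, 0], [-0.036, 0.25, 0, 0, 0, 4.4, 0], [-0.039, 0.2656, 0, 0, 0, 4.64, 0], [-0.039, 0.2656, 0, 0, 0, 4.64, 0], [-0.039, 0.2656, 0, 0, 0, 4.64, 0], [-0.039, 0.2656, 0, 0, 0, 4.64, 0], [-0.039, 0.2656, 0, 0, 0, 4.64, 0], [-0.039, 0.2656, 0, 0, 0, 4.64, 0], [-0.039, 0.2656, 0, 0, 0, 4.64, 0]]

```text
t: 30.5
eef_pos: [0.6217, -0.2871, 0.1507]
tool_rot: [-0.0, 0.77, 0.638, 0.0]
contact_force: [0.4, 0.2, -1.8]
gripper_width: 0.509
grasp_force: 61.5
```

```bash
python3 - <<'E'
from h import *
plan((.624,-.287,.012,-10.7))
E
```

```text
t 30.5 p [ 0.6217 -0.2871  0.1507] yaw_y -10.8 q7 0.51 w 0.509
(0.624, -0.287, 0.012, -10.7) [0.0005, 0.0022, 0.1387] [0.0, -0.0, -0.02]
```

>>> servo_tool:
  motion:
    - [[0, 0.002, 0.035, 0, 0, 0, 0], [0, 0.002, 0.07, 0, 0, 0, 0], [0, 0.002, 0.1, 0, 0, 0, 0], [0, 0.002, 0.12, 0, 0, 0, 0], [0, 0.002, 0.132, 0, 0, 0, 0], [0, 0.002, 0.138, 0, 0, 0, 0], [0, 0.002, 0.1385, 0, 0, 0, 0], [0, 0.002, 0.1385, 0, 0, 0, 0]]

```text
t: 31.17
eef_pos: [0.6252, -0.2878, 0.0132]
tool_rot: [0.001, 0.77, 0.638, 0.0]
contact_force: [-0.5, -0.3, -1.0]
gripper_width: 0.506
grasp_force: 61.5
```

>>> servo_tool:
  motion:
    - [[0, 0, 0, 0, 0, 0, 0.75], [0, 0, 0, 0, 0, 0, 0.75], [0, 0, 0, 0, 0, 0, 0.75], [0, 0, 0, 0, 0, 0, 0.75], [0, 0, 0, 0, 0, 0, 0.75], [0, 0, -0.03, 0, 0, 0, 0.75], [0, 0, -0.07, 0, 0, 0, 0.75], [0, 0, -0.11, 0, 0, 0, 0.75], [0, 0, -0.15, 0, 0, 0, 0.75], [0, -0.04, -0.17, 0, 0, 0, 0.75], [0, -0.08, -0.17, 0, 0, 0, 0.75], [0, -0.12, -0.17, 0, 0, 0, 0.75], [0, -0.15, -0.17, 0, 0, 0, 0.75], [0, -0.15, -0.17, 0, 0, 0, 0.75], [0, -0.15, -0.17, 0, 0, 0, 0.75], [0, -0.15, -0.17, 0, 0, 0, 0.75]]

```text
t: 32.5
eef_pos: [0.4782, -0.2591, 0.1825]
tool_rot: [0.001, 0.77, 0.638, 0.001]
contact_force: [0.3, -0.6, 0.0]
gripper_width: 0.751
grasp_force: 0.0
```

```bash
python3 - <<'E'
from h import *
from station import bot
lids()
s=bot.read_camera('scene');cv2.imwrite('pics/s8.png',cv2.resize(s['img'][170:380,150:530],None,fx=2,fy=2)[:,:,::-1])
E
```

```text
top [184.  148.7] [31, 30, 714] z.06: [666.8 229.8] [56.3 55.7] 43.7 z.055 [0.6683 0.2306]
top [410.2 157.7] [38, 28, 822] z.06: [ 639.8 -195.6] [67.3 45.2] 79.0 z.055 [ 0.6413 -0.1965]
top [457.5 165.5] [38, 28, 828] z.06: [ 622.8 -284.1] [67.6 44.8] 80.0 z.055 [ 0.6241 -0.2856]
top [299.1 168.2] [22, 23, 407] z.06: [624.7  13.5] [39.4 42.3] 88.7 z.055 [0.6257 0.0143]
top [166.4 186.7] [30, 30, 713] z.06: [594.9 261.2] [55.2 53.7] 0.5 z.055 [0.5957 0.2628]
```

View pics/s8.png

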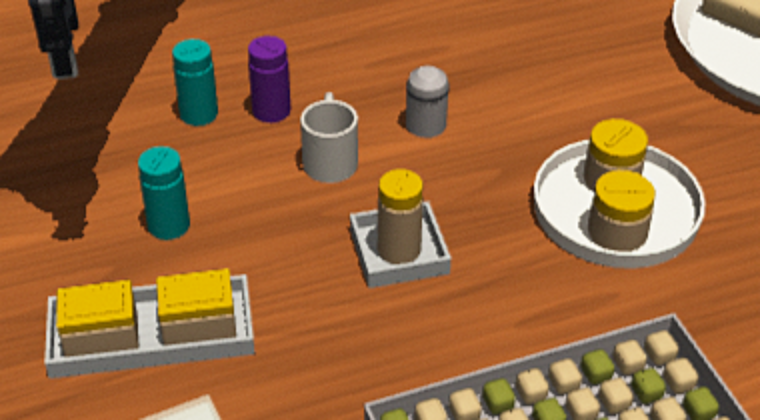

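All five packs stand upright inside their trays: tubs at (95,315) and (195,305), slim jar at (400,220), squat jars at (617,150) and (623,210). The mug and shaker are still in place, so I'll hand in.

```bash
python3 -c "
from station import bot
print(bot.hand_in())"
```

```text
the job is handed in; nothing more can be done
None
```

I handed in the job at about 33 s: all five packs stand upright on their trays' floors in the last pictures, with the mug and shaker where they started; the hand-in returned no verdict.

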